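# Load the bench analyser and start it, fingertips only

## Task

Get the bench analyser running: push its sample drawer fully home with the fingertips, then swing the raised lid gently down until it is fully shut, and only then press the green start button all the way down and let it come back up. Grasp and lift nothing: the steel sample cell stays standing in the drawer's pan, and the other things on the bench are left where they are.

Things in the scene. Friction and masses are not known exactly. Their poses are not given: they have to be found in the camera images.
- analyser: Fixed grey bench instrument, 300 deep (x) x 380 wide (y) mm; origin: centre of its underside on the bench; x from its front to its back, y to its left, z up; turned by up to 0.2 rad. Front face at x = -150; deck 100 high; block 155 high over x +60 to +150, full width; console with a screen, to 155 high, x -45 to +70, y -190 to -95. Open bay along its middle, y -75 to +75
- drawer_front (a point): Centre of the drawer's front face, 72.5 mm above the bench: flat upright end (136 wide, 45 to 100 above the bench) of an aluminium block, 50 deep, blue stripe, top level with the deck. Axes as the analyser's. Goes home along the analyser's +x until flush with its front. Behind the block a steel pan (96 x 60 inside, floor 55, rim 67 above the bench) holds the cell loosely
- drawer (a joint): How far the drawer is pulled out towards the robot, in m: 0 is fully home (a firm stop), starts at 0.05 to 0.08, limit 0.11. Pushing it takes about 2 N and some more with speed; it stays where it is left
- lid_hinge (a point): Middle of the lid's hinge line, at (-25, +85, 102) mm of the analyser; the line is parallel to the analyser's x. This frame turns with the lid: with the lid shut its axes are the analyser's, and the lid then fills x -75 to +75, y -170 to 0, z 0 to 55 (flat outer face at z = 55, hollow underneath)
- lid_edge (a point): Middle of the lid's free edge on its outer face, at (0, -170, 55) mm in the lid_hinge frame, marked by a blue strip. The lid is a dark grey plastic box-shaped cover, 150 (along the hinge) x 170 x 55 deep
- lid (a joint): Lid angle, rad: 0 is shut over the bay (firm stop), grows as the free edge swings up and over to the analyser's left (+y); starts at 0.9 to 1.3, limit 1.5. Stiff hinge: stays where it is left, turns at about 0.6 N m (4 N near the free edge). When up, the outer face looks up and left: push it from its left side, to the right (-y) and down
- start_top (a point): Centre of the top of the round green start button, 32 mm in diameter, in a black housing on the analyser's deck, at x = -105, y = -140 mm of the analyser; pressed straight down
- start (a joint): Travel of the start button in m: 0 up, 0.006 fully down; springs back up; fully down takes about 4.5 N
- cell: Loose steel sample cell with a black band and a small round knob on its aluminium cap, diameter 48, height 72 mm, 0.2 to 0.4 kg, origin at the centre of its underside; stands upright in the drawer's pan, can slide 48 mm in all fore and aft there and fits under the shut lid
- spare_cell: Bystander: a second cell just like it, standing on the bench left of the drawer; origin under its centre
- clamp_ring: Bystander: brass ring, 68 mm outside, 22 mm high, lying on the bench right of the drawer; origin under its centre
- jar: Bystander: amber jar, diameter 54, height 75 mm; origin under its centre
- beaker: Bystander: white ceramic beaker, diameter 70, height 90 mm; origin under its centre
- wrench: Bystander: wrench lying flat; origin on the bench under its middle
- driver: Bystander: screwdriver lying flat; origin on the bench under its middle
Mind the look-alikes: they are no part of the job. Leave any purple look-alike of the cell alone.

How it is judged:
On the way, in this order (a step that is already met when the one before it is completed fails the run):
1. the drawer is fully home (within 4 mm) (value of joint drawer below 0.004 m), for 0.2 s.
2. the lid is fully shut (within 0.03 rad) (value of joint lid below 0.03 rad), for 0.2 s.
3. the start button is pressed down (more than 4 of its 6 mm) (value of joint start above 0.004 m), for 0.1 s.
At the end, for the whole second after the job is handed in: The drawer is home within 4 mm, the lid shut within 0.03 rad, the start button up again (within 2 mm), and the cell at rest, upright (within 0.1 rad) on the floor of the drawer's pan (within 5 mm) (value of joint drawer below 0.004 m and value of joint lid below 0.03 rad and value of joint start below 0.002 m and angle between cell's own z axis and vertical below 0.1 rad and height (world z) of cell below 0.06 m and linear speed of cell below 0.02 m/s); the robot touches nothing.
It fails at once if the cell is lifted more than 20 mm off the pan's floor (height (world z) of cell above 0.075 m).
It fails at once if the cell is tipped by more than 0.4 rad (angle between cell's own z axis and vertical above 0.4 rad).
It fails at once if the lid is slammed (closing faster than 2.5 rad/s) (velocity of joint lid below -2.5 rad/s).
It fails at once if the start button is pressed while the lid is still up or the drawer out (value of joint start above 0.004 m and (value of joint lid above 0.06 rad or value of joint drawer above 0.008 m)).
It fails at once if a bystander is moved by more than 30 mm (distance of any of spare_cell, clamp_ring, jar, beaker, wrench, driver from where it was at the start of the episode above 0.03 m).
It also fails if it takes over 54 s, if anything falls off the work surface, if the arm or the gripper's body presses on something with over 40 N, if the wrist force passes 120 N, or if a joint passes its speed limit or range.

## Robot

A 7-joint arm with a two-finger parallel gripper is mounted at the origin on the work surface. World frame = base frame: x ahead of the robot, y to its left, z up, the work surface at z = 0. Lengths are in m, angles in rad, forces in N, time in s.
With the tool pointing down it reaches from about 0.425 to 0.925 m from the base axis. Payload 6.8 kg.
Tool frame: the origin (TCP) lies midway between the tips of the shut fingers; the grasp point (between the pads) lies hold_point_z behind it (hold_point_z is the distance from the TCP to the grasp point, in m); z points along the fingers, y is the direction in which the jaws open and shut (so a half turn about z gives the same grasp; the last joint's range is limited). The gripper opens to 88 mm and grips with 3 to 60 N. Pads are 20 mm wide; open, the fingers measure 115 mm over their backs; the gripper's body (75 mm by 178 mm) begins 61 mm behind the grasp point.
Start: joints at [1.117, 0.477, 0.022, 1.555, -0.011, 1.109, -0.083], TCP at [0.229, -0.635, 0.223] pointing down, gripper open.
Joint ranges: [-2.96, 2.96], [-0.34, 2.1], [-1.41, 1.46], [0.24, 2.44], [-1.37, 4.51], [0.17, 1.92], [-2.96, 2.96]. Speed limits (rad/s): [2.39, 2.39, 3.14, 3.14, 3.14, 3.14, 3.14].

## Interface

Orientations are given as a 3x3 rotation matrix whose columns are the frame's x, y, z axes.
In Python, from plant import get_state, read_camera, hand_in, trace, landmark_of, hold_point_z gives the robot as it stands.
- The arm moves only by the tool carry_out, never from a script. Its arguments are lists of equal length, an entry for each row: "xyz": the shift along the tool's x, y, z in cm, a list of three; "twist": the turn, a rotation vector about the tool's x, y, z in degrees, a list of three. A call has 1 to 20 rows; each row shifts and turns the pose as measured when the row begins, along the tool's axes as they then stand; what a row does not reach is not made up. A row lasts 1/8 s, in which the tool goes at most 62.5 mm and 10.7 degrees, less where a joint would pass 70% of its speed; a pose out of reach is approached as far as the arm can. A call is refused whole if a number of a shift passes 6.25 or a number of a turn 10.7, either way. A call with a gripper value outside its range is refused whole. "gripper" is the opening, from -1 (shut) to 1 (fully open), so that 0 is half open, set as the call begins (left out, the last holds). The fingers move at their own pace and stop on an object; "force" is the grip in N (left out, the last holds). Time passes only in rows, so rows that do not move let the fingers close. It gives the time, the measured TCP pose, the force and the opening at its end, in the units of the state.
- get_state(): the state, without advancing time (a new reading comes with each control period).
- read_camera(name): name is "side" or "top" or "wrist"; returns a dict with "image" (420x560x3 uint8, blue, green, red), "mtx" (3x3 intrinsics, pixels), "view" (4x4, takes a point from world to camera coordinates); the wrist camera has in their place "tool_from_camera" (4x4, takes a point from camera to tool coordinates, whose origin is the TCP and whose axes are the flange's). Camera axes: x right, y down, z forward; pixel columns grow to the right and rows downward; lengths in m; the calibration is good to about 2 mm. A picture is of the moment at which its call begins: read the wrist's pose just before it. There is no depth.
- hand_in(): hands the job in, once; it reports no verdict.
Trained networks look in a picture, given as the dict that the camera call returned (one of the last four; its "shot" number tells which), for a name from the list of things; names that differ only in an ending like _2 or _b are one class to them, and where a whole thing is asked for, a point or a joint stands for the part that bears it (a point fixed in the world has none). Each returns a list of dicts, best first, with "conf" (0 to 1); they miss things now and then, are a little off and sometimes report something else, mostly with a low value. They report only what shows in the picture. A call takes as long as a camera call. They do not tell look-alikes from the thing itself.
- trace(label, picture): "pixels" (420x560 bool, what is visible of it) and "extent" ([left, top, right, bottom] in pixels, round what is visible of it).
- landmark_of(label, picture): "pixel" ([row, column] in pixels: a listed point, or the origin of a listed thing).
The state is a dict: "clock": time; "joints": joint angles; "dq": joint speeds; "joint_torque": joint torques, N m; "tool_pos": TCP position; "ee_rot": TCP orientation; "contact_force": force on the tool from outside, world axes, zero at the start; "ft_torque": the same for the moment, N m; "gripper_width": opening from 0.0 (shut) to 1.0 (fully open).
Only numpy, scipy, OpenCV 4.12 (cv2) and the standard library are available. Lean on these libraries where they do the work, as an engineer would, in place of code of your own. Each camera call takes 0.05 s, during which the arm holds its last target. There are 200 camera calls.

## Working session

There is one attempt and no reset: what is moved stays moved. The work goes in short steps, Python scripts to look and compute and a tool call to move; the robot and the scene stay as the last step left them, time stands still between calls to the robot, and variables do not carry over. Pictures are saved under pics/ and viewed, about 8 in all and at most 12, crops included, and the job is handed in when it is done.

Besides the shell and the picture viewer there is one more tool, called after "Request:" as name(argument=value, ...) on one line, values as JSON. carry_out: Moves the arm, as the interface text tells. Its arguments: {"type":"object","properties":{"xyz":{"type":"array"},"twist":{"type":"array"},"gripper":{"type":"number"},"force":{"type":"number"}},"required":["xyz","twist"]}

```bash
mkdir -p pics; ls
cat > h.py <<'E'
import numpy as np, cv2
from plant import *
def ray(cam,px):
    K=cam["mtx"];V=np.array(cam["view"]);R=V[:3,:3];t=V[:3,3]
    d=R.T@np.linalg.solve(np.array(K),[px[1],px[0],1.]);return -R.T@t,d
def atz(cam,px,z):
    o,d=ray(cam,px);return o+d*(z-o[2])/d[2]
def tri(cs):
    A=np.zeros((3,3));b=np.zeros(3)
    for c,p in cs:
        o,d=ray(c,p);d=d/np.linalg.norm(d);M=np.eye(3)-np.outer(d,d);A+=M;b+=M@o
    return np.linalg.solve(A,b)
E
python3 - <<'E'
from h import *
np.set_printoptions(precision=4,suppress=True)
s=get_state();print(s["clock"],s["tool_pos"],s["ee_rot"],s["contact_force"],hold_point_z)
C={n:read_camera(n) for n in("side","top")}
for n in C: cv2.imwrite(f"pics/{n}0.png",C[n]["image"]);print(n,ray(C[n],(210,280)))
for l in "analyser drawer_front lid_hinge lid_edge start_top cell spare_cell clamp_ring jar beaker wrench driver".split():
    P={n:landmark_of(l,C[n])[:2] for n in C}
    print(l,{n:[(np.round(q["pixel"],1).tolist(),round(q["conf"],2)) for q in P[n]] for n in C}, tri([(C[n],P[n][0]["pixel"]) for n in C]) if all(P.values()) else None)
E
```

```text
pics
0.0 [ 0.2286 -0.6345  0.2217] [[ 0.9408  0.339  -0.0007]
 [ 0.339  -0.9408  0.0016]
 [-0.0001 -0.0018 -1.    ]] [ 0.1935  0.1732 -0.1845] 0.0187
side (array([-0.2691,  0.7539,  1.2   ]), array([ 0.4869, -0.5052, -0.7126]))
top (array([ 0.4284, -0.0394,  1.2681]), array([ 0.0547,  0.0044, -0.9986]))
analyser {'side': [([210.0, 220.6], 0.84)], 'top': [([140.9, 259.3], 0.97)]} [ 0.7043  0.0308 -0.0182]
drawer_front {'side': [([223.3, 271.6], 0.58)], 'top': [([216.5, 266.3], 0.76), ([206.2, 424.1], 0.56)]} [0.4787 0.0067 0.069 ]
lid_hinge {'side': [], 'top': []} None
lid_edge {'side': [([155.6, 206.9], 0.56)], 'top': [([134.3, 224.5], 0.63)]} [0.6543 0.0956 0.2801]
start_top {'side': [([167.5, 274.4], 0.45)], 'top': [([158.6, 136.5], 0.65), ([170.4, 308.6], 0.5)]} [0.4616 0.1717 0.4615]
cell {'side': [([262.0, 269.4], 0.73), ([207.5, 239.7], 0.64)], 'top': [([239.9, 246.5], 0.69), ([172.4, 260.9], 0.56)]} [ 0.4157  0.0704 -0.0039]
spare_cell {'side': [([275.4, 234.8], 0.82), ([279.3, 136.3], 0.16)], 'top': [([226.3, 207.5], 0.84)]} [0.4502 0.1827 0.0028]
clamp_ring {'side': [([217.1, 381.5], 0.73), ([215.2, 312.5], 0.71)], 'top': [([220.2, 321.7], 0.7)]} [ 0.3717 -0.2067  0.0484]
jar {'side': [([307.7, 167.3], 0.75)], 'top': [([203.3, 141.3], 0.95)]} [ 0.5127  0.3843 -0.0151]
beaker {'side': [([159.8, 352.9], 0.87)], 'top': [([202.8, 424.5], 0.56), ([221.4, 324.7], 0.31)]} [ 0.5289 -0.4487  0.0178]
wrench {'side': [([213.3, 379.3], 0.74)], 'top': [([274.9, 373.9], 0.72)]} [ 0.3133 -0.3113  0.002 ]
driver {'side': [([279.2, 135.7], 0.91)], 'top': [([159.2, 134.6], 0.65)]} [0.6397 0.399  0.0102]
```

Run:
```python
import cv2
for n,(r0,r1,c0,c1) in {"top":(70,300,110,410),"side":(90,310,110,400)}.items():
    im=cv2.imread(f"pics/{n}0.png")[r0:r1,c0:c1];im=cv2.resize(im,None,fx=2.6,fy=2.6,interpolation=cv2.INTER_CUBIC)
    cv2.imwrite(f"pics/{n}0c.png",im)
```

```text
(no output)
```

View pics/top0c.png

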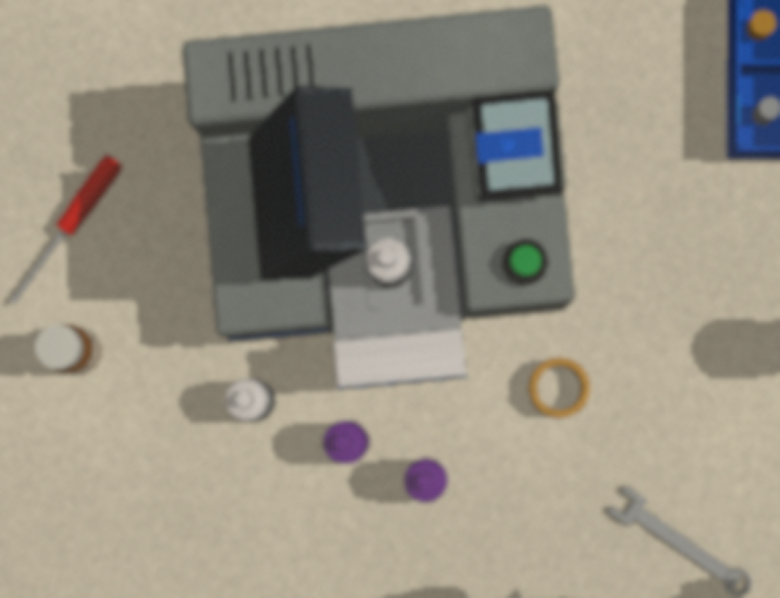

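View pics/side0c.png

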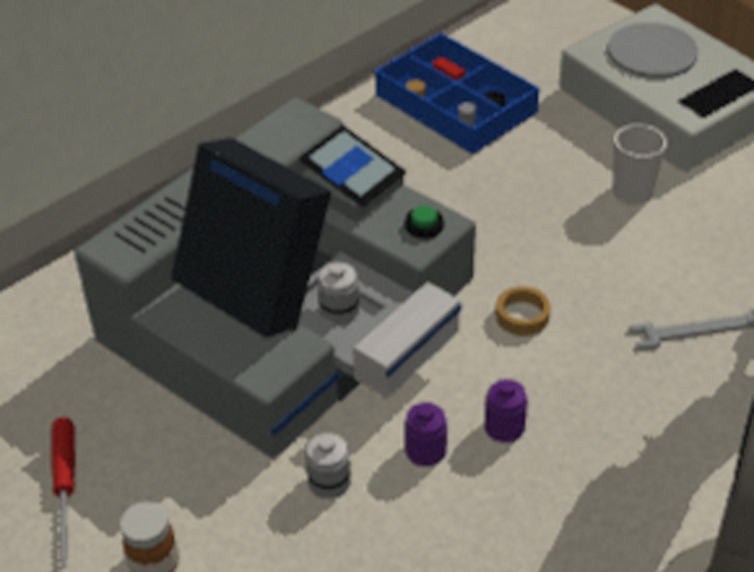

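The top view shows the drawer out (front at crop (400,365)), the lid up, the button at (525,260) and the screen beyond it. Two purple look-alikes stand in front of the drawer, at (345,442) and (425,480). In the side view the button is at (424,218) and the lid's blue strip at (245,180).

Run:
```python
from h import *
from scipy.optimize import least_squares
np.set_printoptions(precision=4,suppress=True)
C={n:read_camera(n) for n in("side","top")}
o={"top":(70,110),"side":(90,110)}
def P(n,x,y): return (o[n][0]+y/2.6-.3,o[n][1]+x/2.6-.3)
# model points (analyser frame) : crop pixels
obs=[("top",(-.15,.19,.1),(218,336)),("top",(-.15,-.19,.1),(573,302)),("top",(.15,.19,.155),(184,42)),("top",(.15,-.19,.155),(550,7)),
("side",(-.15,-.19,.1),(474,234)),("side",(-.15,.19,.1),(272,410)),("side",(.15,.19,.155),(80,253))]
def proj(c,X):
    V=np.array(c["view"]);q=np.array(c["mtx"])@(V[:3,:3]@X+V[:3,3]);return np.array([q[1]/q[2],q[0]/q[2]])
def W(p,X):
    c,s=np.cos(p[2]),np.sin(p[2]);return np.array([p[0]+c*X[0]-s*X[1],p[1]+s*X[0]+c*X[1],X[2]])
f=lambda p:np.concatenate([proj(C[n],W(p,X))-P(n,*q) for n,X,q in obs])
r=least_squares(f,[.68,.03,0.05],loss="soft_l1");p=r.x;print(p,f(p).reshape(-1,2))
ax=np.array([np.cos(p[2]),np.sin(p[2])]);ay=np.array([-ax[1],ax[0]])
def loc(X): d=X[:2]-p[:2];return np.array([d@ax,d@ay,X[2]])
st=tri([(C["top"],P("top",525,260)),(C["side"],P("side",424,216))]);print("start",st,loc(st),"exp",W(p,(-.105,-.14,.12)))
df=tri([(C["top"],(216.5,266.3)),(C["side"],(223.3,271.6))]);print("drawer",df,loc(df))
# drawer front top edge corners in top, z=.1
for q in((338,386),(466,376)): print(loc(atz(C["top"],P("top",*q),.1)))
# lid
le=tri([(C["top"],(134.3,224.5)),(C["side"],(155.6,206.9))]);print("edge",le,loc(le))
L=loc(le);d=L-np.array([-.025,.085,.102]);print("lid ang",np.arctan2(.055,-.17)-np.arctan2(d[2],d[1]),np.hypot(d[1],d[2]),np.hypot(.17,.055))
for n,q in [("purpA",(345,442)),("purpB",(425,480)),("spare",(248,400))]:
    X=atz(C["top"],P("top",*q),.07);print(n,X,loc(X))
np.save("p.npy",p)
```

```text
[0.6844 0.0344 0.1158] [[ 1.6713 -1.4631]
 [ 1.2626  0.9246]
 [ 0.1555 -2.4135]
 [-0.7001  0.472 ]
 [-4.4676  3.287 ]
 [-1.2414 -0.474 ]
 [-0.8497 -2.221 ]]
start [ 0.6024 -0.1165  0.1165] [-0.0989 -0.1404  0.1165] exp [ 0.5963 -0.1168  0.12  ]
drawer [0.4787 0.0067 0.069 ] [-0.2075 -0.0037  0.069 ]
[-0.2102  0.065   0.1   ]
[-0.2126 -0.069   0.1   ]
edge [0.6543 0.0956 0.2801] [-0.0229  0.0643  0.2801]
lid ang 1.1419511370868956 0.17931029694112516 0.1786756838520564
purpA [0.4095 0.0687 0.07  ] [-0.2692  0.0658  0.07  ]
purpB [ 0.3708 -0.0176  0.07  ] [-0.3175 -0.0154  0.07  ]
spare [0.4523 0.1738 0.07  ] [-0.2145  0.1653  0.07  ]
```

```bash
cat >> h.py <<'E'
p=np.array([.6844,.0344,.110]) if True else 0
def A(): c,s=np.cos(p[2]),np.sin(p[2]);return np.array([[c,-s,0],[s,c,0],[0,0,1]])
def loc(X): return A().T@(np.array(X)-[p[0],p[1],0])
def wor(x): return A()@np.array(x)+[p[0],p[1],0]
def where():
    s=get_state();R=np.array(s["ee_rot"])
    print("t",s["clock"],"loc",loc(s["tool_pos"]).round(4),"F",(A().T@s["contact_force"]).round(1),"w",round(s["gripper_width"],2));print("axes in local\n",(A().T@R).round(3));return s,R
def go(x):
    s,R=where();d=R.T@(wor(x)-s["tool_pos"]);print("shift cm",(100*d).round(2),"norm",round(100*np.linalg.norm(d),1))
E
python3 - <<'E'
from h import *
go([-.2,-.15,.24])
go([-.24,-.01,.22])
E
```

```text
t 1.4 loc [-0.5263 -0.6154  0.2227] F [-0.3 -0.6 -0.4] w 1.0
axes in local
 [[ 0.972  0.234  0.   ]
 [ 0.234 -0.972 -0.   ]
 [ 0.     0.    -1.   ]]
shift cm [ 42.6  -37.63  -1.73] norm 56.9
t 1.4 loc [-0.5263 -0.6154  0.2227] F [-0.3 -0.6 -0.4] w 1.0
axes in local
 [[ 0.972  0.234  0.   ]
 [ 0.234 -0.972 -0.   ]
 [ 0.     0.    -1.   ]]
shift cm [ 41.98 -52.18   0.26] norm 67.0
```

Request:
carry_out(xyz=[[3.5,-3.1,-0.1],[3.5,-3.1,-0.1],[3.5,-3.1,-0.1],[3.5,-3.1,-0.1],[3.5,-3.1,-0.1],[3.5,-3.1,-0.1],[3.5,-3.1,-0.1],[3.5,-3.1,-0.1],[3.5,-3.1,-0.1],[3.5,-3.1,-0.1],[3.5,-3.1,-0.1],[0,0,0],[0,0,0],[0,0,0],[0,0,0]], twist=[[0,0,0],[0,0,0],[0,0,0],[0,0,0],[0,0,0],[0,0,0],[0,0,0],[0,0,0],[0,0,0],[0,0,0],[0,0,0],[0,0,7],[0,0,6.5],[0,0,0],[0,0,0]], gripper=-1, force=20)

```text
clock: 3.28
tool_pos: [0.4845, -0.17, 0.2353]
ee_rot: [[0.994, 0.107, 0.005], [0.107, -0.994, -0.004], [0.005, 0.005, -1.0]]
contact_force: [0.7, -0.3, -0.3]
gripper_width: 0.005
```

Run:
```python
from h import *
go([-.245,-.01,.22])
```

```text
t 3.275 loc [-0.2211 -0.1812  0.2353] F [ 0.7 -0.4 -0.3] w 0.01
axes in local
 [[ 1.    -0.003  0.005]
 [-0.003 -1.    -0.005]
 [ 0.005  0.005 -1.   ]]
shift cm [ -2.45 -17.12   1.44] norm 17.4
```

Request:
carry_out(xyz=[[-0.6,-4.3,0.3],[-0.6,-4.3,0.3],[-0.6,-4.3,0.3],[-0.6,-4.3,0.3],[0,0,0]], twist=[[0,0,0],[0,0,0],[0,0,0],[0,0,0],[0,0,0]])

```text
clock: 3.9
tool_pos: [0.4414, 0.0007, 0.2224]
ee_rot: [[0.994, 0.11, 0.008], [0.11, -0.994, -0.005], [0.007, 0.006, -1.0]]
contact_force: [-0.4, -0.2, -0.3]
gripper_width: -0.0
```

Run:
```python
from h import *
go([-.24,-.01,.08])
c=read_camera("top");cv2.imwrite("pics/t1.png",cv2.resize(c["image"][100:300,150:350],None,fx=3,fy=3))
```

```text
t 3.9 loc [-0.2452 -0.0068  0.2224] F [-0.4 -0.1 -0.3] w -0.0
axes in local
 [[ 1.     0.001  0.007]
 [ 0.001 -1.    -0.006]
 [ 0.007  0.006 -1.   ]]
shift cm [ 0.42  0.24 14.24] norm 14.3
```

View pics/t1.png

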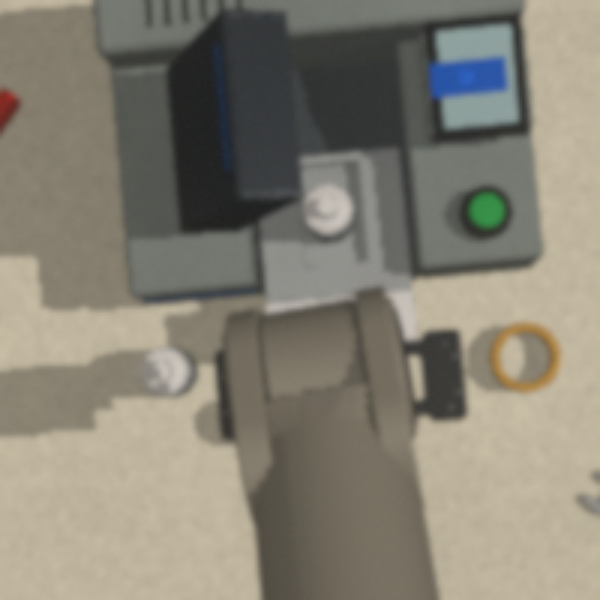

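The top view shows the arm above the drawer front, with the lid, cell and ring clear of it. I'll go slightly further right before descending, to keep the wrist clear of the lid.

Request:
carry_out(xyz=[[0.2,1.8,1],[0.2,1.8,2],[0,0,4],[0,0,3],[0,0,3],[0,0,1.2],[0,0,0]], twist=[[0,0,0],[0,0,0],[0,0,0],[0,0,0],[0,0,0],[0,0,0],[0,0,0]])

```text
clock: 4.82
tool_pos: [0.4533, -0.0569, 0.0741]
ee_rot: [[0.996, 0.09, 0.008], [0.09, -0.996, -0.011], [0.007, 0.012, -1.0]]
contact_force: [-0.5, 0.7, 0.4]
gripper_width: 0.002
```

Run:
```python
from h import *
go([-.221,-.045,.08])
```

```text
t 4.825 loc [-0.2397 -0.0653  0.0741] F [-0.4  0.8  0.4] w 0.0
axes in local
 [[ 1.    -0.02   0.007]
 [-0.02  -1.    -0.012]
 [ 0.007  0.012 -1.   ]]
shift cm [ 1.83 -2.06 -0.6 ] norm 2.8
```

Request:
carry_out(xyz=[[0,-1.0,-0.3],[0,-1.0,-0.3],[0,0,0]], twist=[[0,0,0.6],[0,0,0.6],[0,0,0]])

```text
clock: 5.2
tool_pos: [0.4535, -0.0358, 0.0826]
ee_rot: [[0.998, 0.067, 0.013], [0.067, -0.998, -0.011], [0.012, 0.012, -1.0]]
contact_force: [0.3, 0.0, 0.4]
gripper_width: 0.003
```

Run:
```python
from h import *
go([-.221,-.045,.08])
```

```text
t 5.2 loc [-0.2372 -0.0444  0.0826] F [ 0.3 -0.   0.4] w 0.0
axes in local
 [[ 0.999 -0.043  0.012]
 [-0.043 -0.999 -0.013]
 [ 0.012  0.012 -1.   ]]
shift cm [ 1.62 -0.01  0.28] norm 1.6
```

Request:
carry_out(xyz=[[0.8,0,0.2],[0.8,0,0.1],[1,0,0],[1,0,0],[1,0,0],[1,0,0],[0.8,0,0]], twist=[[0,0,-1.2],[0,0,-1.2],[0,0,0],[0,0,0],[0,0,0],[0,0,0],[0,0,0]])

```text
clock: 6.08
tool_pos: [0.5199, -0.0288, 0.08]
ee_rot: [[0.994, 0.112, 0.01], [0.112, -0.994, -0.012], [0.008, 0.013, -1.0]]
contact_force: [-2.3, 0.2, 2.2]
gripper_width: 0.004
```

Run:
```python
from h import *
go([-.16,-.045,.08])
```

```text
t 6.075 loc [-0.1705 -0.0448  0.08  ] F [-2.3  0.5  2.2] w 0.0
axes in local
 [[ 1.     0.002  0.008]
 [ 0.003 -1.    -0.013]
 [ 0.008  0.013 -1.   ]]
shift cm [1.05 0.03 0.01] norm 1.0
```

Pushing at about 2 N as expected. I'll continue to the firm stop.

Request:
carry_out(xyz=[[0.5,0,0],[0.5,0,0],[0.5,0,0],[0.5,0,0],[0.5,0,0]], twist=[[0,0,0],[0,0,0],[0,0,0],[0,0,0],[0,0,0]])

```text
clock: 6.7
tool_pos: [0.5346, -0.0276, 0.0782]
ee_rot: [[0.994, 0.111, -0.015], [0.111, -0.994, -0.016], [-0.016, 0.015, -1.0]]
contact_force: [-15.9, -0.3, 12.7]
gripper_width: 0.005
```

Run:
```python
from h import *
where()
```

```text
t 6.7 loc [-0.1557 -0.0452  0.0782] F [-15.8   1.4  12.7] w 0.0
axes in local
 [[ 1.     0.002 -0.016]
 [ 0.001 -1.    -0.015]
 [-0.016  0.015 -1.   ]]
```

Request:
carry_out(xyz=[[0.2,0,0],[0.2,0,0],[-1.5,0,0],[-2,0,0],[-1,0,-2],[0,0,-5],[0,0,-5],[0,0,-5],[0,2,-5],[0,3,-3],[0,3,0],[0,3,0]], twist=[[0,0,0],[0,0,0],[0,0,0],[0,0,0],[0,0,0],[0,0,0],[0,0,0],[0,0,0],[0,0,0],[0,0,0],[0,0,0],[0,0,0]])

```text
clock: 8.2
tool_pos: [0.5055, -0.1397, 0.3413]
ee_rot: [[0.993, 0.115, -0.006], [0.115, -0.993, -0.021], [-0.008, 0.02, -1.0]]
contact_force: [0.3, 0.4, -0.0]
gripper_width: 0.005
```

Run:
```python
from h import *
where()
C={n:read_camera(n) for n in("side","top")}
a=cv2.resize(C["top"]["image"][80:250,160:360],None,fx=2,fy=2);b=cv2.resize(C["side"]["image"][100:270,130:330],None,fx=2,fy=2)
cv2.imwrite("pics/t2.png",np.hstack([a,b]))
for l in("lid_edge","drawer_front"):
    P={n:landmark_of(l,C[n])[:2] for n in C}
    print(l,{n:[(q["pixel"],round(q["conf"],2)) for q in P[n]] for n in C})
    if all(P.values()): print(loc(tri([(C[n],P[n][0]["pixel"]) for n in C])))
```

```text
t 8.2 loc [-0.1969 -0.1534  0.3413] F [ 0.3  0.3 -0. ] w 0.0
axes in local
 [[ 1.     0.005 -0.008]
 [ 0.005 -1.    -0.02 ]
 [-0.008  0.02  -1.   ]]
lid_edge {'side': [], 'top': [([133.7, 225.7], 0.65)]}
drawer_front {'side': [([214.6, 253.4], 0.55)], 'top': [([195.6, 265.1], 0.82)]}
[-0.14434176 -0.00341318  0.06583971]
```

View pics/t2.png

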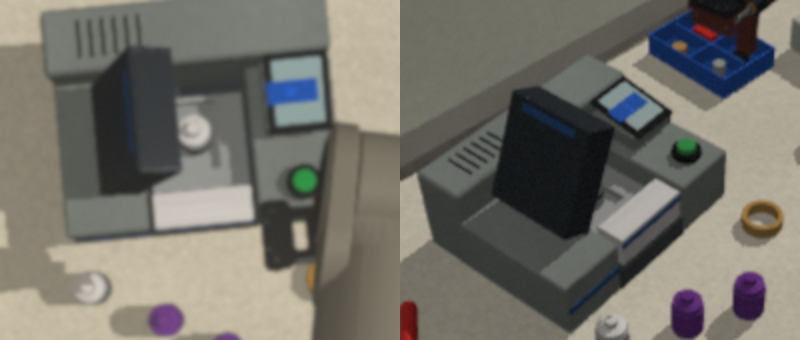

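Drawer is flush with the front (step 1 done). The stop also shows my analyser x estimate is about 5 mm short, so I'll correct it and then go over the lid to its left side.

```bash
sed -i 's/^p=.*/p=np.array([.6894,.0349,.110])/' h.py
python3 - <<'E'
from h import *
print(read_camera("wrist")["tool_from_camera"].round(3))
go([-.1,0,.40]);go([-.03,.16,.40])
E
```

```text
[[-0.    -0.952 -0.305  0.085]
 [ 1.     0.    -0.001 -0.   ]
 [ 0.001 -0.305  0.952 -0.162]
 [ 0.     0.     0.     1.   ]]
t 8.55 loc [-0.2019 -0.1509  0.3403] F [-1.1  0.1 -0.6] w 0.0
axes in local
 [[ 1.     0.007 -0.01 ]
 [ 0.007 -1.    -0.019]
 [-0.011  0.019 -1.   ]]
shift cm [ 10.23 -14.9   -6.36] norm 19.2
t 8.55 loc [-0.2019 -0.1509  0.3403] F [-1.1  0.1 -0.6] w 0.0
axes in local
 [[ 1.     0.007 -0.01 ]
 [ 0.007 -1.    -0.019]
 [-0.011  0.019 -1.   ]]
shift cm [ 17.34 -30.85  -6.73] norm 36.0
```

Request:
carry_out(xyz=[[1,0,-3.5],[2,-3,-3.3],[3,-4.2,0],[3,-4.2,0],[3,-4.2,0],[3,-4.2,0],[2.3,-4.2,0],[0,-4.2,0],[0,-2.5,0],[0,0,0]], twist=[[0,0,0],[0,0,0],[0,0,0],[0,0,0],[0,0,0],[0,0,0],[0,0,0],[0,0,0],[0,0,0],[0,0,0]])

```text
clock: 9.8
tool_pos: [0.6409, 0.2107, 0.4001]
ee_rot: [[0.991, 0.13, -0.011], [0.13, -0.991, -0.016], [-0.013, 0.015, -1.0]]
contact_force: [0.2, 0.2, -0.6]
gripper_width: 0.006
```

Run:
```python
from h import *
go([-.025,.135,.25])
```

```text
t 9.8 loc [-0.0289  0.18    0.4001] F [ 0.3  0.2 -0.6] w 0.01
axes in local
 [[ 1.     0.02  -0.012]
 [ 0.02  -1.    -0.015]
 [-0.013  0.015 -1.   ]]
shift cm [ 0.49  4.29 15.07] norm 15.7
```

Request:
carry_out(xyz=[[0,1,4],[0,1,4],[0,0,4],[0,0,2.5],[0,0,0]], twist=[[0,0,0.5],[0,0,0.6],[0,0,0],[0,0,0],[0,0,0]])

```text
clock: 10.42
tool_pos: [0.6431, 0.1817, 0.2529]
ee_rot: [[0.994, 0.106, -0.007], [0.106, -0.994, -0.019], [-0.009, 0.018, -1.0]]
contact_force: [0.1, -0.4, -0.2]
gripper_width: 0.007
```

Run:
```python
from h import *
go([-.025,.09,.252])
c=read_camera("side");cv2.imwrite("pics/t3.png",cv2.resize(c["image"][60:270,130:330],None,fx=2.8,fy=2.8))
```

```text
t 10.425 loc [-0.0299  0.151   0.2529] F [ 0.1 -0.4 -0.2] w 0.01
axes in local
 [[ 1.    -0.004 -0.009]
 [-0.004 -1.    -0.018]
 [-0.009  0.018 -1.   ]]
shift cm [0.51 6.1  0.2 ] norm 6.1
```

View pics/t3.png

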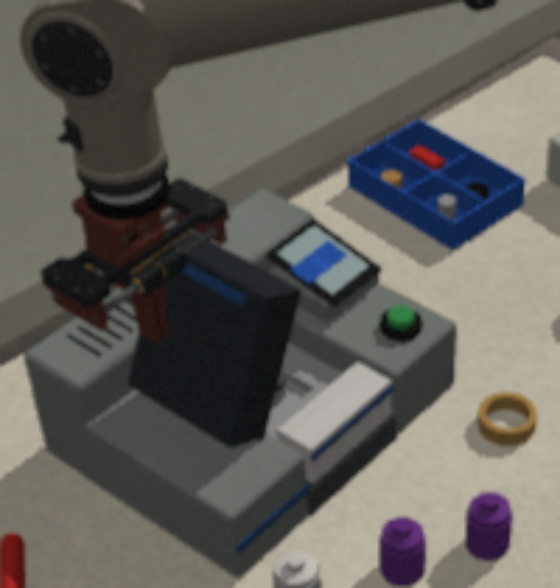

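The gripper is on the lid's left (outer) side with its fingers short of the face, and nothing is touching. I'll close in.

Request:
carry_out(xyz=[[0.2,1.5,0],[0.2,1.5,0],[0,1.0,0],[0,0.7,0],[0,0.7,0],[0,0.7,0]], twist=[[0,0,0],[0,0,0],[0,0,0],[0,0,0],[0,0,0],[0,0,0]])

```text
clock: 11.22
tool_pos: [0.6574, 0.1171, 0.2606]
ee_rot: [[0.995, 0.104, 0.003], [0.104, -0.994, -0.017], [0.001, 0.017, -1.0]]
contact_force: [0.1, -0.2, -0.2]
gripper_width: 0.005
```

```bash
cat >> h.py <<'E'
def lidplan(r=.14):
    s,R=where();x=loc(s["tool_pos"]);c=np.array([x[1]-.0135-.085,x[2]-.102])
    rr=np.hypot(*c);r=np.sqrt(max(rr**2-.055**2,0));th=np.arctan2(c[1],-c[0])-np.arctan2(.055,r);print("if in contact: r",r.round(3),"theta",th.round(3))
E
python3 - <<'E'
from h import *
lidplan()
E
```

```text
t 11.225 loc [-0.0228  0.0853  0.2606] F [ 0.1 -0.2 -0.2] w 0.0
axes in local
 [[ 1.    -0.006  0.001]
 [-0.005 -1.    -0.017]
 [ 0.001  0.017 -1.   ]]
if in contact: r 0.149 theta 1.135
```

Request:
carry_out(xyz=[[0,0.5,0.6],[0,0.8,0.2],[0,0.8,0.1],[0,0.8,0.1],[0,0.8,0.1]], twist=[[0,0,0],[0,0,0],[0,0,0],[0,0,0],[0,0,0]])

```text
clock: 11.85
tool_pos: [0.6613, 0.0847, 0.2504]
ee_rot: [[0.994, 0.11, 0.004], [0.11, -0.994, -0.009], [0.003, 0.01, -1.0]]
contact_force: [0.1, 4.5, 0.8]
gripper_width: 0.005
```

Run:
```python
from h import *
lidplan()
```

```text
t 11.85 loc [-0.0224  0.0526  0.2504] F [0.6 4.4 0.8] w 0.01
axes in local
 [[ 1.     0.001  0.003]
 [ 0.001 -1.    -0.01 ]
 [ 0.003  0.01  -1.   ]]
if in contact: r 0.145 theta 0.909
```

Request:
carry_out(xyz=[[0,1.2,0.4],[0,1.2,0.5],[0,1.1,0.6],[0,1.1,0.65],[0,1.0,0.75],[0,0.9,0.8]], twist=[[0,0,0],[0,0,0],[0,0,0],[0,0,0],[0,0,0],[0,0,0]])

```text
clock: 12.6
tool_pos: [0.669, 0.0133, 0.2113]
ee_rot: [[0.994, 0.109, 0.004], [0.109, -0.994, -0.011], [0.003, 0.011, -1.0]]
contact_force: [0.3, 2.2, 1.2]
gripper_width: 0.005
```

Run:
```python
from h import *
lidplan()
```

```text
t 12.6 loc [-0.0226 -0.0192  0.2113] F [0.5 2.1 1.2] w 0.0
axes in local
 [[ 1.    -0.001  0.003]
 [-0.001 -1.    -0.011]
 [ 0.003  0.011 -1.   ]]
if in contact: r 0.151 theta 0.399
```

Request:
carry_out(xyz=[[0,0.8,1.0],[0,0.7,1.1],[0,0.6,1.15],[0,0.4,1.2],[0,0.2,1.0]], twist=[[0,0,0],[0,0,0],[0,0,0],[0,0,0],[0,0,0]])

```text
clock: 13.22
tool_pos: [0.6733, -0.0208, 0.1568]
ee_rot: [[0.995, 0.104, 0.005], [0.104, -0.994, -0.016], [0.004, 0.016, -1.0]]
contact_force: [-24.0, 0.7, 64.5]
gripper_width: 0.006
```

Run:
```python
from h import *
lidplan()
```

```text
t 13.225 loc [-0.0222 -0.0536  0.1568] F [-23.8   3.3  64.5] w 0.01
axes in local
 [[ 1.    -0.005  0.004]
 [-0.005 -1.    -0.016]
 [ 0.004  0.016 -1.   ]]
if in contact: r 0.152 theta -0.001
```

Hit the firm stop at θ≈0. I'll relax, lift off and look.

Request:
carry_out(xyz=[[0,0,-0.1],[0,0,-0.1],[0,0,-1.0],[0,0,-3],[-2,2,-3],[-3,3,-2],[-3,3,0],[-1,1,0],[0,0,0]], twist=[[0,0,0],[0,0,0],[0,0,0],[0,0,0],[0,0,0],[0,0,0],[0,0,0],[0,0,0],[0,0,0]])

```text
clock: 14.35
tool_pos: [0.5902, -0.1174, 0.2516]
ee_rot: [[0.994, 0.109, 0.002], [0.109, -0.994, -0.013], [0.0, 0.013, -1.0]]
contact_force: [-0.7, 0.6, 0.4]
gripper_width: 0.007
```

Run:
```python
from h import *
go([-.105,-.14,.16])
s=get_state()
w=read_camera("wrist");C={n:read_camera(n) for n in("side",)}
b=cv2.resize(C["side"]["image"][90:270,130:330],None,fx=2,fy=2)
cv2.imwrite("pics/t4.png",np.hstack([b,cv2.resize(w["image"],(400,300))[:,:].copy() if 0 else cv2.copyMakeBorder(cv2.resize(w["image"],(400,300)),0,60,0,0,0)]))
q=landmark_of("start_top",C["side"]);print("side",[(x["pixel"],x["conf"]) for x in q], [loc(atz(C["side"],x["pixel"],.117)) for x in q])
q=landmark_of("start_top",w);T=np.array(w["tool_from_camera"]);R=np.array(s["ee_rot"])
for x in q:
    d=R@T[:3,:3]@np.linalg.solve(w["mtx"],[x["pixel"][1],x["pixel"][0],1]);o=R@T[:3,3]+s["tool_pos"];print("wrist",x["pixel"],x["conf"],loc(o+d*(.117-o[2])/d[2]))
```

```text
t 14.35 loc [-0.1153 -0.1405  0.2516] F [-0.6  0.7  0.4] w 0.01
axes in local
 [[ 1.    -0.     0.   ]
 [-0.    -1.    -0.013]
 [ 0.     0.013 -1.   ]]
shift cm [ 1.03 -0.17  9.16] norm 9.2
side [([168.5, 273.7], 0.62)] [array([-0.09190704, -0.15778595,  0.117     ])]
wrist [188.6, 281.3] 0.63 [-0.10359861 -0.14039221  0.117     ]
```

View pics/t4.png

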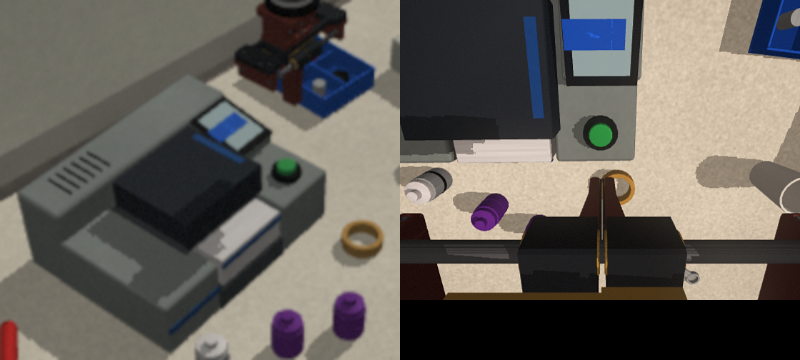

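Lid is shut, drawer flush, nothing disturbed. The wrist view puts the button at local (-0.104,-0.140), as expected.

Request:
carry_out(xyz=[[0.5,-0.1,2.5],[0.5,0,3],[0,0,3],[0,0,1.8],[0,0,0]], twist=[[0,0,0],[0,0,0],[0,0,0],[0,0,0],[0,0,0]])

```text
clock: 15.18
tool_pos: [0.605, -0.1077, 0.1446]
ee_rot: [[0.993, 0.121, 0.003], [0.121, -0.993, -0.009], [0.002, 0.01, -1.0]]
contact_force: [0.0, 0.2, 0.2]
gripper_width: 0.008
```

Run:
```python
from h import *
go([-.105,-.14,.12])
```

```text
t 15.175 loc [-0.0996 -0.1325  0.1446] F [0.  0.2 0.2] w 0.01
axes in local
 [[ 1.     0.012  0.002]
 [ 0.012 -1.    -0.009]
 [ 0.002  0.01  -1.   ]]
shift cm [-0.56  0.72  2.47] norm 2.6
```

Request:
carry_out(xyz=[[-0.5,0.6,0.5],[0,0,0.7],[0,0,0.5],[0,0,0.4]], twist=[[0,0,0],[0,0,0],[0,0,0],[0,0,0]])

```text
clock: 15.68
tool_pos: [0.6027, -0.1152, 0.1255]
ee_rot: [[0.993, 0.121, 0.008], [0.121, -0.993, -0.01], [0.007, 0.011, -1.0]]
contact_force: [0.1, -0.3, -0.1]
gripper_width: 0.006
```

Run:
```python
from h import *
go([-.105,-.14,.12])
```

```text
t 15.675 loc [-0.1026 -0.1397  0.1255] F [ 0.1 -0.3 -0.1] w 0.01
axes in local
 [[ 1.     0.011  0.007]
 [ 0.011 -1.    -0.011]
 [ 0.007  0.011 -1.   ]]
shift cm [-0.24  0.02  0.55] norm 0.6
```

Request:
carry_out(xyz=[[-0.1,0,0.4],[0,0,0.4],[0,0,0.4],[0,0,0.4]], twist=[[0,0,0],[0,0,0],[0,0,0],[0,0,0]])

```text
clock: 16.18
tool_pos: [0.6025, -0.1153, 0.1156]
ee_rot: [[0.993, 0.12, 0.009], [0.12, -0.993, -0.012], [0.007, 0.013, -1.0]]
contact_force: [-16.5, 2.3, 42.2]
gripper_width: 0.007
```

Run:
```python
from h import *
where()
```

```text
t 16.175 loc [-0.1029 -0.1397  0.1156] F [-16.1   4.1  42.2] w 0.01
axes in local
 [[ 1.     0.011  0.007]
 [ 0.011 -1.    -0.013]
 [ 0.007  0.013 -1.   ]]
```

42 N, so bottomed out. Releasing in small steps should show the spring's 4.5 N signature and confirm it was the button that moved.

Request:
carry_out(xyz=[[0,0,-0.15],[0,0,0]], twist=[[0,0,0],[0,0,0]])

```text
clock: 16.42
tool_pos: [0.6024, -0.1153, 0.1191]
ee_rot: [[0.993, 0.12, 0.01], [0.12, -0.993, -0.013], [0.008, 0.014, -1.0]]
contact_force: [-1.0, 0.4, 3.1]
gripper_width: 0.006
```

Request:
carry_out(xyz=[[0,0,-0.15]], twist=[[0,0,0]])

```text
clock: 16.55
tool_pos: [0.6024, -0.1153, 0.1205]
ee_rot: [[0.993, 0.12, 0.01], [0.12, -0.993, -0.013], [0.008, 0.014, -1.0]]
contact_force: [-1.6, -1.4, 2.0]
gripper_width: 0.004
```

Request:
carry_out(xyz=[[0,0,-0.15]], twist=[[0,0,0]])

```text
clock: 16.68
tool_pos: [0.6024, -0.1153, 0.1218]
ee_rot: [[0.993, 0.12, 0.01], [0.12, -0.993, -0.013], [0.008, 0.014, -1.0]]
contact_force: [0.1, -0.6, 1.2]
gripper_width: 0.006
```

Request:
carry_out(xyz=[[0,0,-0.15]], twist=[[0,0,0]])

```text
clock: 16.8
tool_pos: [0.6024, -0.1153, 0.123]
ee_rot: [[0.993, 0.12, 0.009], [0.12, -0.993, -0.013], [0.008, 0.014, -1.0]]
contact_force: [-0.3, -0.4, -0.8]
gripper_width: 0.005
```

The spring signature is there over about 6 mm. I'll press once more with a definite hold, then retreat.

Request:
carry_out(xyz=[[0,0,0.4],[0,0,0.4],[0,0,0.3],[0,0,0.2],[0,0,0.2]], twist=[[0,0,0],[0,0,0],[0,0,0],[0,0,0],[0,0,0]])

```text
clock: 17.42
tool_pos: [0.6028, -0.1153, 0.1161]
ee_rot: [[0.993, 0.119, 0.01], [0.119, -0.993, -0.015], [0.008, 0.016, -1.0]]
contact_force: [-5.8, 1.4, 17.6]
gripper_width: 0.004
```

Request:
carry_out(xyz=[[0,0,-0.5],[0,0,-1.5],[0,0,-3],[0,0,-5],[0,2,-5],[-3,4,-2],[-4,4,0],[-4,4,0],[-3,4,0],[0,2,0],[0,0,0],[0,0,0]], twist=[[0,0,0],[0,0,0],[0,0,0],[0,0,0],[0,0,0],[0,0,0],[0,0,0],[0,0,0],[0,0,0],[0,0,0],[0,0,0],[0,0,0]])

```text
clock: 18.92
tool_pos: [0.4848, -0.331, 0.296]
ee_rot: [[0.992, 0.126, 0.011], [0.126, -0.992, -0.013], [0.009, 0.015, -1.0]]
contact_force: [-0.3, 0.6, 0.2]
gripper_width: 0.01
```

Run:
```python
from h import *
where()
C={n:read_camera(n) for n in("side","top")}
a=cv2.resize(C["top"]["image"][80:250,160:360],None,fx=2,fy=2);b=cv2.resize(C["side"]["image"][100:270,130:330],None,fx=2,fy=2)
cv2.imwrite("pics/t5.png",np.hstack([a,b]))
```

```text
t 18.925 loc [-0.2436 -0.3412  0.296 ] F [-0.2  0.6  0.2] w 0.01
axes in local
 [[ 1.     0.016  0.009]
 [ 0.016 -1.    -0.014]
 [ 0.009  0.015 -1.   ]]
```

View pics/t5.png

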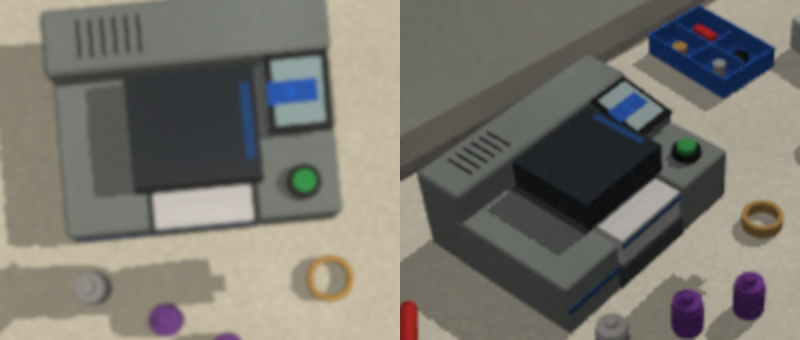

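Drawer flush, lid shut, button up, bystanders where they were, arm clear.

```bash
python3 -c "from plant import *;print(hand_in())"
```

```text
the job is handed in; nothing more can be done
None
```

I pushed the drawer home, closed the lid and pressed the start button, in that order. I handed the job in at about 19 s of the 54 s allowed; no verdict is reported.

- **Drawer:** it moved at about 2 N and met a firm stop at about 16 N. The pictures show it flush with the front.
- **Lid:** I swung it down with the fingertips at about 0.7 rad/s. The estimate from the tool pose was an angle of about 0 at the stop. Force at the stop peaked at about 65 N at the fingertips, against the 120 N limit on the wrist.
- **Start button:** it bottomed out at about 42 N. On release the force fell steadily from about 3 N to 0 over the last few millimetres, as a spring would. I pressed it a second time with a short hold, so the press was certainly long enough, and it came back up.
- **Last pictures:** the drawer was flush, the lid shut and the button up. The spare cell, ring and purple look-alikes were in place, and the arm was clear with about 0 N on it. The jar, beaker, wrench and screwdriver were mostly out of those crops, but the arm never came near them.

**Not fully confirmed:**
- The cell can't be seen under the shut lid. It stood upright after the drawer push, and the lid closed fully without catching.
- My first estimate of the analyser's position was about 5 mm short along its depth; I corrected it from the drawer's stop.
- One side-camera reading of the button disagreed with the wrist camera by about 2 cm. I used the wrist value, which matched the given geometry.

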